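# Draw out the instrument tray by its lip

### The job

Only one of the two sliding trays may stand out at a time: first push the tray that holds the tape roll fully home. Then hook a fingertip behind the lip of the tray that holds the steel instrument box and draw that tray out all the way to its stop. Do not pinch the lip or touch its front face, do not touch the box or the roll in the trays or pick anything up, and leave the other things on the worktop where they are.

Things in the scene. Friction and masses are not known exactly. Their poses are not given: they have to be found in the camera images.
- box_lip (a point): Tray with the instrument box. Middle of the top edge of its upright front lip, 52 mm above the worktop. The lip is 70 mm wide along y (beside it the tray edge is only 4 mm high) and 6 mm thick: its faces lie 3 mm to either side along x. Axes: x points inward (the way home, away from the robot), -x is the way out, z up; turned up to 9 degrees either way.
- roll_lip (a point): Tray with the tape roll. Middle of the top edge of its upright front lip, 52 mm above the worktop. The lip is 70 mm wide along y (beside it the tray edge is only 4 mm high) and 6 mm thick: its faces lie 3 mm to either side along x. Axes: x points inward (the way home, away from the robot), -x is the way out, z up; turned up to 9 degrees either way.
- box_slide: Rail bed of the tray with the instrument box, fixed to the worktop, 172 mm deep, 236 wide, 32 high; origin under its centre, x inward. In it runs a stainless tray 215 mm deep, 204 wide, floor top 15 mm above the worktop, walls to 29 mm; at its front edge an upright lip. Behind the lip a bare strip of tray floor, 54 mm deep up to a 7 mm high stop bar, is open from above. The beds stand side by side, either one left.
- roll_slide: Rail bed of the tray with the tape roll, same make and sizes as box_slide; origin under its centre, x inward.
- box_tray (a joint): Travel of the tray with the instrument box. 0 = fully home, 0.11 = fully out at the front stop (m, towards the robot). Straight along the rail, about 2.5 N of friction plus 12 N per m/s, no spring, stays where it is left. Starts nearly home (0 to 0.012).
- roll_tray (a joint): Travel of the tray with the tape roll. 0 = fully home, 0.11 = fully out at the front stop (m, towards the robot). Straight along the rail, about 2.5 N of friction plus 12 N per m/s, no spring, stays where it is left. Starts part way out (0.05 to 0.09).
- instrument_box: Closed stainless instrument box with a wire loop on its lid, 76 x 196 mm and 62 mm high, 0.3 to 0.6 kg, loose on the tray floor behind the stop bar with its long side across the tray. Not to be touched. Origin at the centre of its underside.
- tape_roll_b: Short cream tape roll standing loose in the other tray, 33 mm across, 34 mm high. Not to be touched. Origin at the centre of its underside.
- tape_roll_c: Tall tape roll, 33 mm across, 60 mm high, standing on the worktop in front of the trays. Leave alone. Origin at the centre of its underside.
- pen: Pen, 136 mm long, 10 mm thick, near the worktop's front edge. Leave alone. Origin at the centre of its underside.
- bottle_white: White bottle, 61 mm across, 150 mm high, left of the trays. Leave alone. Origin at the centre of its underside.

How it is judged:
By the outcome, as a careful person would: the job done as asked, in the order asked, and still so for the second after the job is handed in, with the robot touching nothing.
It also fails if it takes over 53 s, if anything falls off the work surface, if the arm or the gripper's body presses on something with over 40 N, if the wrist force passes 120 N, or if a joint passes its speed limit or range.

### The arm

A 6-joint arm with a two-finger parallel gripper is mounted at the origin on a cart in front of the work surface, level with it; the furniture and walls round the work are solid. World frame = base frame: x ahead of the robot, y to its left, z up, the work surface at z = 0. Lengths are in m, angles in rad, forces in N, time in s.
With the tool pointing down it reaches from about 0.3 to 0.875 m from the base axis. Payload 6.4 kg.
Tool frame: the origin (TCP) lies midway between the tips of the shut fingers; the grasp point (between the pads) lies 19 mm behind it; z points along the fingers, y is the direction in which the jaws open and shut (so a half turn about z gives the same grasp; the last joint's range is limited). The gripper opens to 85 mm and grips with 20 to 120 N. Pads are 22 mm wide; open, the fingers measure 114 mm over their backs; the gripper's body (76 mm by 85 mm) begins 54 mm behind the grasp point. The pads swing forward as they close: fully open they stand 13 mm farther back than shut.
Start: joints at [0.977, 0.181, 1.607, -0, 1.354, -0.206], TCP at [0.217, 0.532, 0.231] pointing down, gripper open.
Joint ranges: [-2.99, 2.99], [-0.89, 2.07], [0.3, 2.58], [-1.14, 4.28], [0, 2.63], [-3.12, 3.12]. Speed limits (rad/s): [2.57, 2.57, 3.01, 3.14, 3.14, 3.14].

### API

Orientations are given as a unit quaternion [w, x, y, z].
In Python, from bench import get_obs, camera, hand_in gives the robot as it stands.
- The arm moves only by the tool drive_tool, never from a script. Its argument "deltas" is a list of rows, each a list of 2 entries, a list of its own where there are three numbers: the shift along the world's x, y, z in m, then the turn about the world's z in rad. A call has 1 to 10 rows; each row shifts and turns the pose as measured when the row begins; what a row does not reach is not made up. A row lasts 1/10 s, in which the tool goes at most 50 mm and 8.59 degrees, less where a joint would pass 70% of its speed; a pose out of reach is approached as far as the arm can. A call is refused whole if a number of a shift passes 0.05 or a number of a turn 0.15, either way. A call with a gripper value outside its range is refused whole. "gripper" is the opening, from 0 (shut) to 1 (fully open), set as the call begins (left out, the last holds). The fingers move at their own pace and stop on an object; the grip force is fixed at half the most. Time passes only in rows, so rows that do not move let the fingers close. It gives the time, the measured TCP pose, the force and the opening at its end, in the units of the state.
- get_obs(): the state, without advancing time (a new reading comes with each control period).
- camera(name): name is "scene" or "side" or "wrist"; returns a dict with "frame" (420x560x3 uint8, red, green, blue), "fx", "fy", "cx", "cy" (pixels), "eye" and "attitude" of the camera in the world. Camera axes: x right, y down, z forward; pixel columns grow to the right and rows downward; lengths in m; the calibration is good to about 2 mm. A picture is of the moment at which its call begins. There is no depth.
- hand_in(): hands the job in, once; it reports no verdict.
The state is a dict: "time_s": time; "q": joint angles; "dq": joint speeds; "joint_efforts": joint torques, N m; "eef_pos": TCP position; "eef_rot": TCP orientation; "wrist_force": force on the tool from outside, world axes, zero at the start; "torque": the same for the moment, N m; "opening": opening from 0.0 (shut) to 1.0 (fully open).
Only numpy, scipy, OpenCV 4.12 (cv2) and the standard library are available. Lean on these libraries where they do the work, as an engineer would, in place of code of your own. Each camera call takes 0.05 s, during which the arm holds its last target.

## Working session

There is one attempt and no reset: what is moved stays moved. The work goes in short steps, Python scripts to look and compute and a tool call to move; the robot and the scene stay as the last step left them, time stands still between calls to the robot, and variables do not carry over. Pictures are saved under pics/ and viewed, and the job is handed in when it is done.

Besides the shell and the picture viewer there is one more tool, called after ">>>" as name([rows], argument=value, ...), one row to a line, values as JSON. drive_tool: Moves the arm, as the interface text tells. Its arguments: {"type":"object","properties":{"deltas":{"type":"array","items":{"type":"array"}},"gripper":{"type":"number"}},"required":["deltas"]}

```bash
mkdir -p pics; cat > h.py <<'E'
import numpy as np, cv2, json
from bench import get_obs, camera
from scipy.spatial.transform import Rotation as R
def snap(n,tag):
    c=camera(n); cv2.imwrite(f'pics/{tag}.png',c['frame'][:,:,::-1]); 
    np.save(f'pics/{tag}.npy',c,allow_pickle=True); return c
def load(tag): return np.load(f'pics/{tag}.npy',allow_pickle=True).item()
def rot(c):
    a=np.array(c['attitude'],float)
    return a if a.shape==(3,3) else R.from_quat(a[[1,2,3,0]]).as_matrix()
def ray(c,u,v,z):
    d=rot(c)@np.array([(u-c['cx'])/c['fx'],(v-c['cy'])/c['fy'],1]); e=np.array(c['eye'],float)
    return e+d*(z-e[2])/d[2]
def proj(c,p):
    q=rot(c).T@(np.array(p)-np.array(c['eye'])); return c['cx']+c['fx']*q[0]/q[2],c['cy']+c['fy']*q[1]/q[2]
E
python3 - <<'E'
from h import *
for n in ['scene','side','wrist']:
    c=snap(n,n+'0'); print(n,c['eye'],c['attitude'],c['fx'])
print(get_obs())
E
```

```text
scene [-0.24201013 -0.30857872  0.90206138] [-0.33549863  0.79181795 -0.46531584  0.20963343] 420.65330624200345
side [0.28035532 1.39891476 0.9822151 ] [ 0.03523427 -0.09357533  0.88148787 -0.46149901] 509.627830383901
wrist [0.14364339 0.56204438 0.3738993 ] [0.13038558 0.81961066 0.5511856  0.08621131] 342.84790143260307
{'time_s': 0.15, 'q': array([ 9.76722485e-01,  1.81395877e-01,  1.60778575e+00,  2.92232382e-05,
        1.35381134e+00, -2.06318379e-01]), 'dq': array([ 7.06051685e-04, -8.05415883e-04, -4.31226001e-03, -1.21086420e-03,
       -5.72278127e-06, -1.34061627e-03]), 'joint_efforts': array([ 1.33491161e-03, -4.45258069e+01, -3.51695108e+01, -8.92914500e-05,
        5.72565623e-03,  3.66064751e-05]), 'eef_pos': array([0.21715277, 0.53195356, 0.23057319]), 'eef_rot': array([-2.85918487e-04,  1.92668463e-01,  9.81263661e-01, -6.39272080e-04]), 'wrist_force': array([-0.08963561, -0.23527918,  0.03229116]), 'torque': array([-0.04348955,  0.02312869, -0.01950014]), 'opening': 1.0002883442700214}
```

View pics/scene0.png

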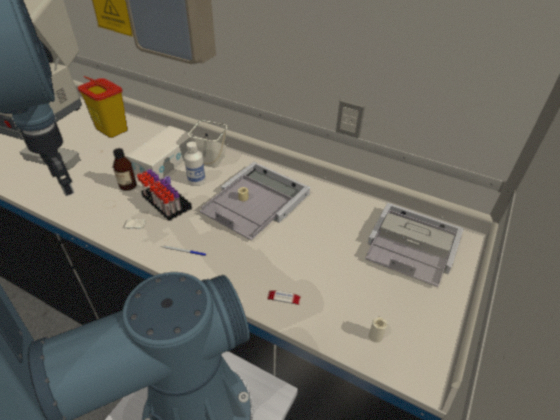

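View pics/side0.png

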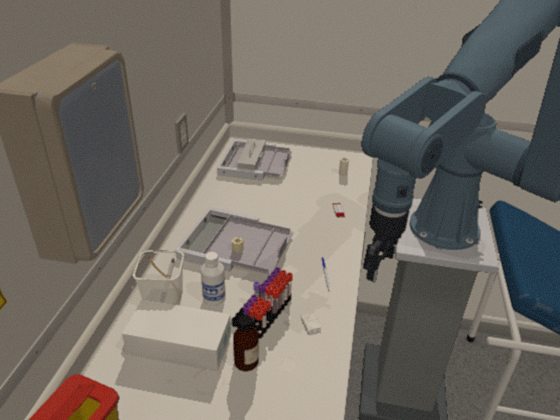

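View pics/wrist0.png

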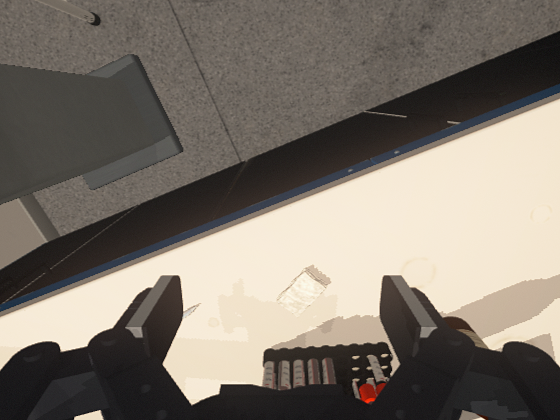

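The scene view shows the roll tray on the left, around (250,205) and standing out. The box tray is on the right, around (415,240), nearly home. I'll zoom in on both lips.

```bash
python3 - <<'E'
from h import *
c=load('scene0')['frame'][:,:,::-1]; s=load('side0')['frame'][:,:,::-1]
def crop(im,x,y,w,h,k,n): cv2.imwrite(f'pics/{n}.png',cv2.resize(im[y:y+h,x:x+w],None,fx=k,fy=k,interpolation=cv2.INTER_CUBIC))
crop(c,190,155,130,90,6,'zr'); crop(c,355,195,120,95,6,'zb')
crop(s,180,205,120,75,6,'szr'); crop(s,210,130,90,60,8,'szb')
E
```

```text
(no output)
```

View pics/zr.png

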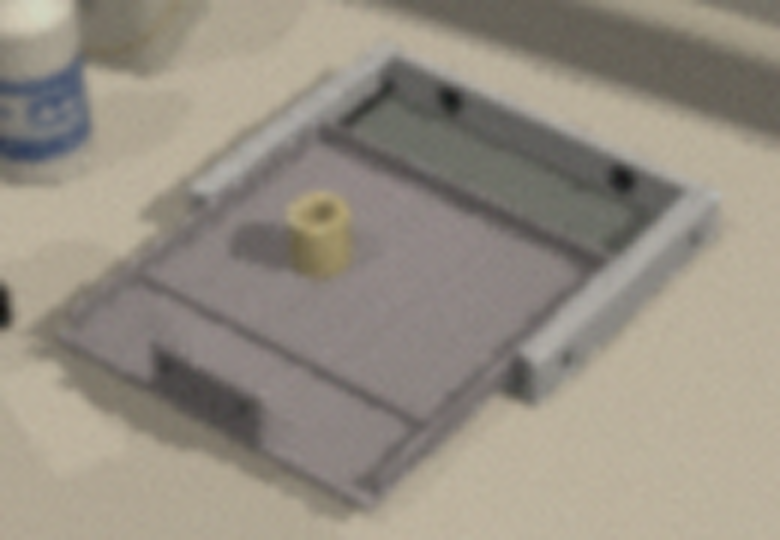

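View pics/zb.png

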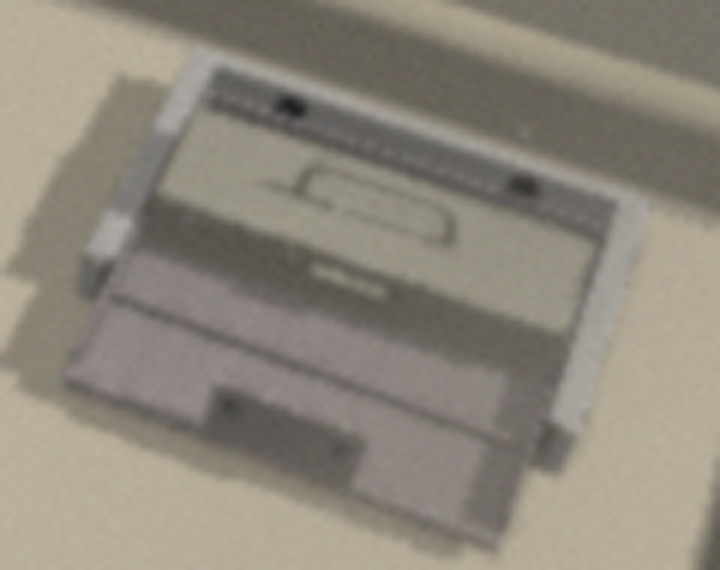

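View pics/szr.png

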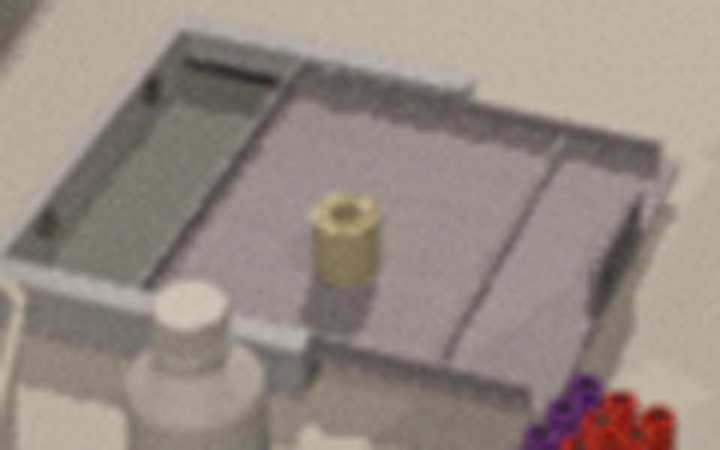

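View pics/szb.png

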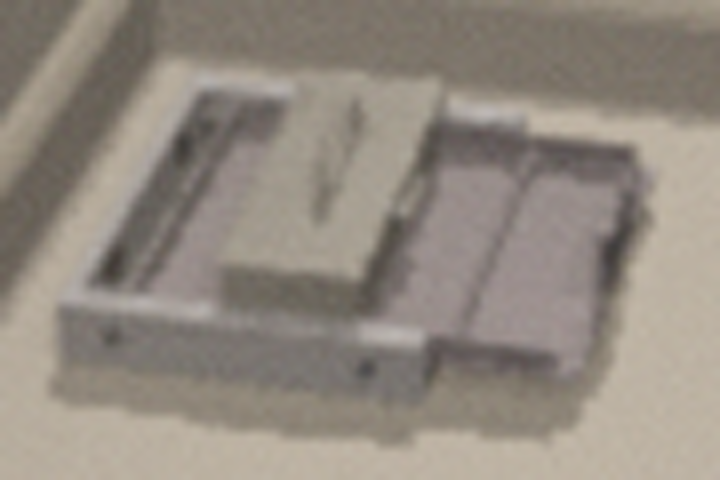

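```bash
python3 - <<'E'
from h import *
c=load('scene0');s=load('side0')
def P(lab,pts,ox,oy,k,z,cam=c):
    L=[]
    for u,v in pts:
        p=ray(cam,ox+u/k,oy+v/k,z); L.append(p[:2])
    print(lab,np.round(L,4).tolist()); return np.array(L)
def fit(b,name):
    bl,br,fl,fr=b
    i=(bl-fl+br-fr)/2; w=(bl-br+fl-fr)/2
    print(name,'depth',np.linalg.norm(i),'width',np.linalg.norm(w),'yaw i',np.degrees(np.arctan2(i[1],i[0])),'yaw w',np.degrees(np.arctan2(-w[0],w[1])),'ctr',b.mean(0))
rl=P('rlip',[(157,345),(262,402)],190,155,6,.052)
bl=P('blip',[(213,388),(362,438)],355,195,6,.052)
for l in(rl,bl):
    d=l[0]-l[1];print('mid',l.mean(0),np.linalg.norm(d),np.degrees(np.arctan2(-d[0],d[1])))
fit(P('rbed',[(390,45),(715,190),(200,190),(525,358)],190,155,6,.032),'r')
fit(P('bbed',[(205,55),(645,200),(90,245),(572,432)],355,195,6,.032),'b')
print(P('rtray front',[(65,330),(370,495)],190,155,6,.019))
print(P('btray front',[(70,375),(495,540)],355,195,6,.019))
print('side')
P('rlip',[(642,200),(600,265)],180,205,6,.052,s)
P('blip',[(637,180),(607,240)],210,130,8,.052,s)
fit(P('rbed',[(5,255),(185,25),(305,335),(475,85)],180,205,6,.032,s),'r')
fit(P('bbed',[(60,300),(200,75),(432,338),(522,118)],210,130,8,.032,s),'b')
P('roll top',[(320,205)],190,155,6,.034)
for n,(u,v,z) in dict(rollc=(378,322,.06),pen1=(163,247,.005),pen2=(206,254,.005),red=(284,297,.0)).items(): print(n,ray(c,u,v,z))
E
```

```text
rlip [[0.4808, 0.2815], [0.4725, 0.2143]]
blip [[0.559, -0.2288], [0.5635, -0.2951]]
mid [0.47668123 0.24792523] 0.06767022102652513 -7.027520375288725
mid [ 0.5612363  -0.26192958] 0.06639399186911352 3.8344349031822746
rbed [[0.7767, 0.3259], [0.7513, 0.104], [0.6113, 0.3463], [0.5821, 0.1291]]
r depth 0.168844402713553 width 0.22123281943534334 yaw i -7.740250637002956 yaw w -7.093449680025181 ctr [0.68036702 0.22636322]
bbed [[0.799, -0.1518], [0.8033, -0.3759], [0.6367, -0.1466], [0.633, -0.3769]]
b depth 0.16629990579042145 width 0.22718446417979973 yaw i -0.7265415427005505 yaw w 0.07984682206995834 ctr [ 0.71801935 -0.26281129]
rtray front [[0.4947, 0.352], [0.4719, 0.1539]]
[[0.49472621 0.35200792]
 [0.471859   0.15387838]]
btray front [[0.5647, -0.1649], [0.5662, -0.3617]]
[[ 0.56473858 -0.1649483 ]
 [ 0.56623333 -0.36166095]]
side
rlip [[0.4717, 0.2366], [0.4819, 0.2901]]
blip [[0.5598, -0.279], [0.5627, -0.2194]]
rbed [[0.769, 0.3241], [0.7439, 0.1187], [0.6114, 0.3483], [0.5796, 0.136]]
r depth 0.16228521208638275 width 0.2107957533557091 yaw i -7.3382621567830695 yaw w -7.765583619970241 ctr [0.67595577 0.23176565]
bbed [[0.8014, -0.1399], [0.7992, -0.3695], [0.6288, -0.1474], [0.6328, -0.3639]]
b depth 0.16948835895113157 width 0.2230539190513713 yaw i 0.2997126644339669 yaw w 0.22286985409708876 ctr [ 0.71554245 -0.25517364]
roll top [[0.631, 0.282]]
rollc [ 0.35178079 -0.26346454  0.06      ]
pen1 [0.32496631 0.36215907 0.005     ]
pen2 [0.36389247 0.23958916 0.005     ]
red [ 3.45596045e-01 -2.10157658e-02 -1.11022302e-16]
```

>>> drive_tool([
  [[0.021,-0.028,0],0.026],
  [[0.021,-0.028,0],0.026],
  [[0.021,-0.028,0],0.026],
  [[0.021,-0.028,0],0.026],
  [[0.021,-0.028,0],0.026],
  [[0.021,-0.028,0],0.026],
  [[0.021,-0.028,0],0.026],
  [[0.021,-0.028,0],0.026],
  [[0.021,-0.028,0],0.026],
  [[0.021,-0.028,0],0.026],
], gripper=0)

```text
time_s: 1.15
eef_pos: [0.4287, 0.2428, 0.2279]
eef_rot: [-0.002, 0.054, 0.999, -0.002]
wrist_force: [0.5, 0.8, -0.2]
opening: 0.004
```

>>> drive_tool([
  [[0,0.005,-0.03],-0.02],
  [[0,0.005,-0.03],0],
  [[0,0,-0.03],0],
  [[0,0,-0.03],0],
  [[0,0,0],0],
])

```text
time_s: 1.65
eef_pos: [0.4325, 0.2479, 0.1053]
eef_rot: [0.0, 0.069, 0.998, -0.002]
wrist_force: [-0.4, 0.7, -1.1]
opening: 0.004
```

```bash
python3 - <<'E'
from h import *
c=snap('wrist','w1'); s=snap('scene','s1'); print(get_obs()['eef_pos'])
print(proj(c,[0.4767,.248,.052]),proj(c,[.4808,.2815,.052]),proj(c,[.4725,.2143,.052]))
E
```

```text
[0.4354638  0.24890658 0.10921519]
(np.float64(290.74081213747786), np.float64(297.6133181828478)) (np.float64(342.22166138101124), np.float64(297.0414071483734)) (np.float64(239.07072409549977), np.float64(298.0877470306663))
```

View pics/w1.png

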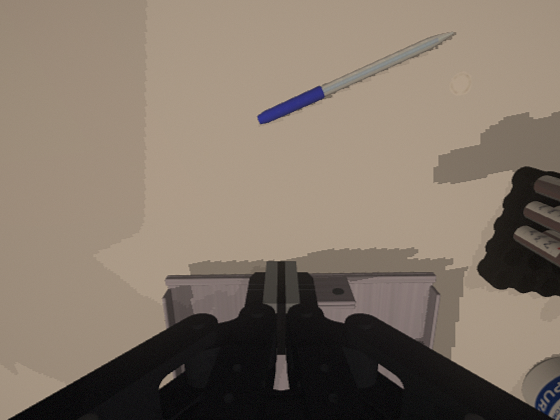

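The wrist view shows the roll tray's front edge along row 275, from column 165 to 437, with the lip behind the shut fingers. Its right end is near (355,300), so the fingers stand in front of the lip. I'll lower them and push.

>>> drive_tool([
  [[-0.003,0.004,-0.03],0],
  [[0,0,-0.03],0],
  [[0,0,-0.015],0],
  [[0,0,0],0],
])

```text
time_s: 2.15
eef_pos: [0.4401, 0.2559, 0.0418]
eef_rot: [0.011, 0.068, 0.998, 0.003]
wrist_force: [0.0, 1.2, 0.8]
opening: 0.001
```

```bash
python3 - <<'E'
from h import *
print(get_obs()['eef_pos'],get_obs()['wrist_force'])
E
```

```text
[0.4400935  0.25585805 0.04177451] [0.03580196 1.18976009 0.78311686]
```

>>> drive_tool([
  [[0.003,0,-0.006],0],
  [[0.006,-0.001,0],0],
  [[0.006,-0.001,0],0],
  [[0.006,-0.001,0],0],
  [[0.006,-0.001,0],0],
  [[0.006,-0.001,0],0],
  [[0.006,-0.001,0],0],
  [[0.006,-0.001,0],0],
])

```text
time_s: 2.95
eef_pos: [0.4916, 0.251, 0.0418]
eef_rot: [0.014, 0.068, 0.998, 0.005]
wrist_force: [-3.0, 3.0, 1.6]
opening: 0.002
```

>>> drive_tool([
  [[0.006,-0.001,-0.002],0],
  [[0.006,-0.001,-0.002],0],
  [[0.006,-0.001,-0.002],0],
  [[0.006,-0.001,0],0],
  [[0.005,-0.001,0],0],
])

```text
time_s: 3.45
eef_pos: [0.5231, 0.2453, 0.0352]
eef_rot: [0.014, 0.068, 0.998, 0.005]
wrist_force: [-2.7, 2.5, 2.0]
opening: -0.004
```

>>> drive_tool([
  [[0.004,-0.001,0],0],
  [[0.004,0,0],0],
  [[0.004,-0.001,0],0],
  [[0.004,0,0],0],
])

```text
time_s: 3.85
eef_pos: [0.5286, 0.2443, 0.0337]
eef_rot: [0.001, 0.068, 0.998, 0.003]
wrist_force: [-16.4, 0.9, 13.0]
opening: -0.003
```

>>> drive_tool([
  [[0.005,-0.001,0.001],0],
  [[0.005,-0.001,0],0],
])

```text
time_s: 4.05
eef_pos: [0.5283, 0.2441, 0.0332]
eef_rot: [-0.01, 0.067, 0.998, 0.003]
wrist_force: [-21.8, 3.9, 16.9]
opening: 0.001
```

```bash
python3 - <<'E'
from h import *
c=snap('scene','s2'); s=snap('side','d2')
a=cv2.resize(c['frame'][150:250,180:330,::-1],None,fx=5,fy=5,interpolation=cv2.INTER_CUBIC)
cv2.imwrite('pics/s2z.png',a)
E
```

```text
(no output)
```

View pics/s2z.png

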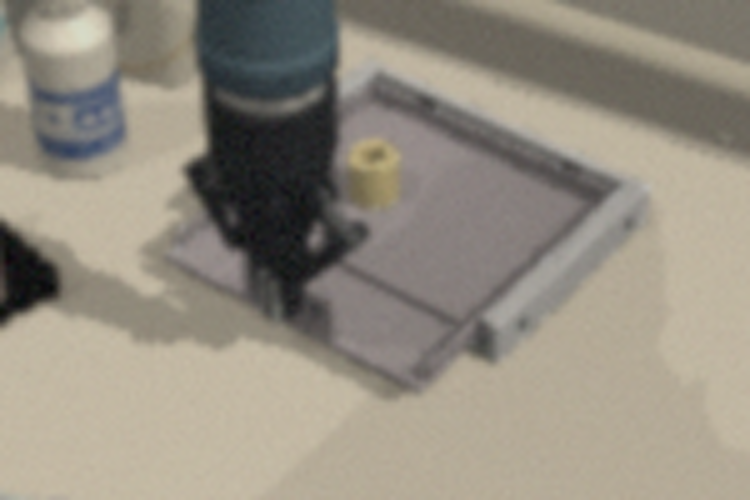

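View pics/d2.png

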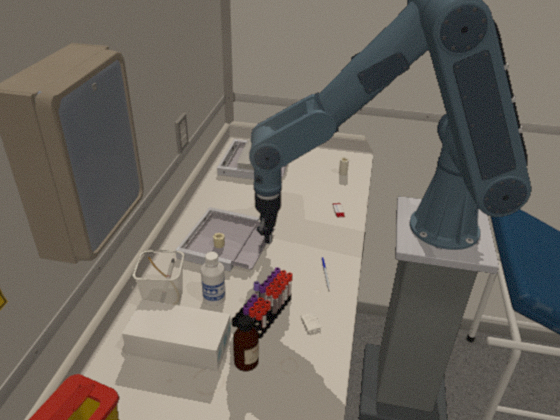

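The roll tray is home: it stalled at about 22 N, and its back meets the bed's rear wall. The roll still stands, near (375,175) in the crop. I'll back off and lift.

>>> drive_tool([
  [[-0.02,0.002,0],0],
  [[-0.02,0.002,0],0],
  [[0,0,0.04],0],
  [[0,0,0.04],0],
  [[0,0,0.04],0],
  [[0,-0.02,0.02],0.03],
  [[0.01,-0.04,0],0.03],
  [[0.01,-0.045,0],0.03],
  [[0.01,-0.045,0],0.03],
  [[0.01,-0.045,0],0],
])

```text
time_s: 5.15
eef_pos: [0.5327, 0.0475, 0.1826]
eef_rot: [-0.001, -0.001, 1.0, -0.001]
wrist_force: [0.5, -0.3, -0.1]
opening: -0.0
```

>>> drive_tool([
  [[0.01,-0.045,0],0],
  [[0.01,-0.045,0],0],
  [[0.01,-0.045,0],0],
  [[0.01,-0.045,0],0],
  [[0.01,-0.04,0],0],
  [[0.01,-0.03,0],0],
  [[0,0,0],0],
])

```text
time_s: 5.85
eef_pos: [0.5975, -0.2273, 0.1863]
eef_rot: [0.005, 0.003, 1.0, -0.008]
wrist_force: [0.1, 0.4, 0.2]
opening: -0.002
```

>>> drive_tool([
  [[-0.003,-0.015,-0.03],0],
  [[-0.003,-0.01,-0.03],0],
  [[0,0,0],0],
  [[0,0,0],0],
])

```text
time_s: 6.25
eef_pos: [0.5929, -0.256, 0.1272]
eef_rot: [0.008, 0.005, 1.0, -0.011]
wrist_force: [-0.1, 1.2, 0.7]
opening: -0.002
```

```bash
python3 - <<'E'
from h import *
c=snap('wrist','w3'); s=snap('scene','s3'); d=snap('side','d3'); print(get_obs()['eef_pos'],get_obs()['eef_rot'])
for x in (.558,.564,.618): print(x,[np.round(proj(c,[x,y,z])) for y,z in ((-.295,.052),(-.229,.052))])
cv2.imwrite('pics/s3z.png',cv2.resize(s['frame'][180:300,345:480,::-1],None,fx=5,fy=5,interpolation=cv2.INTER_CUBIC))
cv2.imwrite('pics/d3z.png',cv2.resize(d['frame'][110:200,205:305,::-1],None,fx=6,fy=6,interpolation=cv2.INTER_CUBIC))
E
```

```text
[ 0.59337835 -0.25562577  0.12804629] [ 0.00838956  0.00417325  0.99989506 -0.01104803]
0.558 [array([223., 172.]), array([325., 171.])]
0.564 [array([223., 181.]), array([325., 180.])]
0.618 [array([228., 255.]), array([322., 256.])]
```

View pics/w3.png

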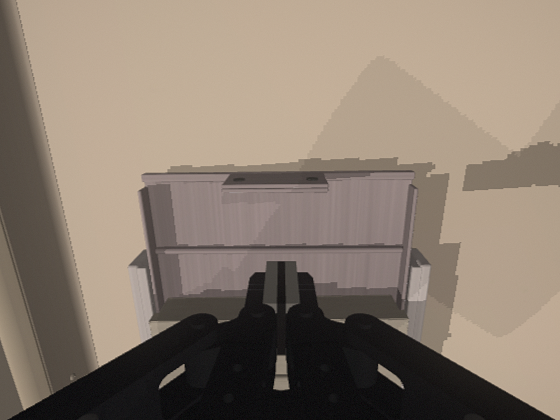

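View pics/d3z.png

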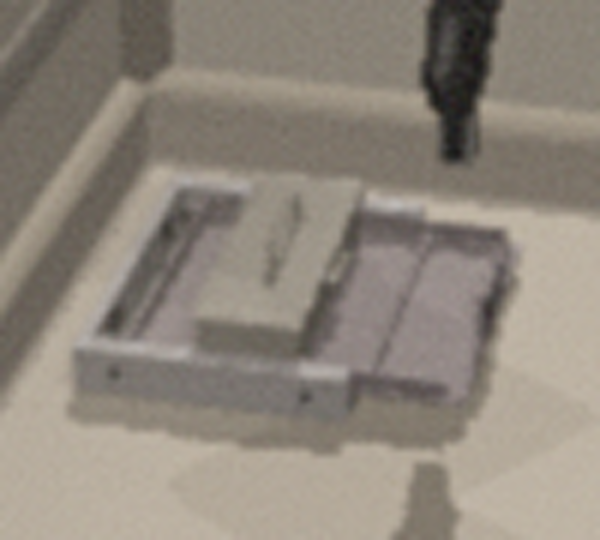

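View pics/s3z.png

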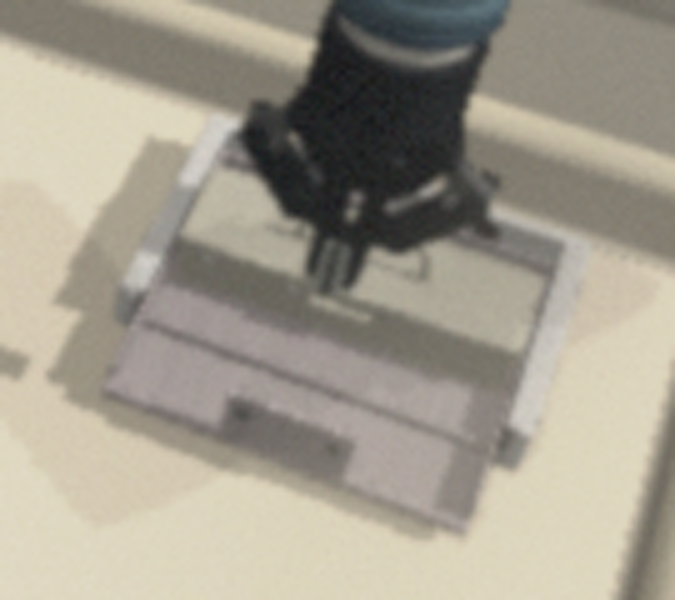

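```bash
python3 - <<'E'
from h import *
c=load('wrist0'); c=load('w3')
f=c['frame'][:,:,::-1]; cv2.imwrite('pics/w3z.png',cv2.resize(f[160:310,200:360],None,fx=5,fy=5,interpolation=cv2.INTER_CUBIC))
for l,u,v,z in (('lipfrontedge',275,185,.052),('liprear',275,190,.052),('bar',200,247,.022),('trayedge',190,176,.019),('boxfront top',200,320,.062),('lipL',223,187,.052),('lipR',328,187,.052)): print(l,ray(c,u,v,z))
print('tcp',proj(c,get_obs()['eef_pos']), 'scene lip', proj(load('s3'),[.567,-.262,.052]))
E
```

```text
lipfrontedge [ 0.56707156 -0.26132667  0.052     ]
liprear [ 0.57044883 -0.26137539  0.052     ]
bar [ 0.62534859 -0.32300567  0.022     ]
trayedge [ 0.56841588 -0.32641463  0.019     ]
boxfront top [ 0.6645638  -0.31647408  0.062     ]
lipL [ 0.56831913 -0.29550984  0.052     ]
lipR [ 0.56851909 -0.22677335  0.052     ]
tcp (np.float64(281.6770392181148), np.float64(280.2702806930757)) scene lip (np.float64(403.4628824378334), np.float64(262.3644357320744))
```

View pics/w3z.png

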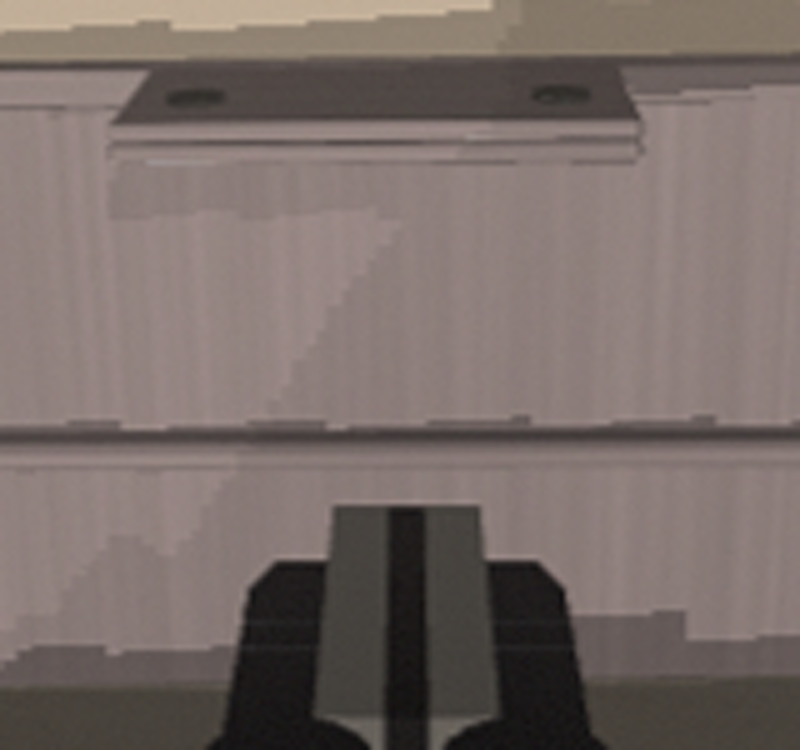

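The wrist view shows the lip top edge at rows 184–192, columns 223–328. That puts its centre at about x=0.567, y=-0.261. The stop bar is at row 247, about x=0.624. The fingertip at x≈0.594 is therefore over the middle of the open strip, so I'll descend.

>>> drive_tool([
  [[0,-0.003,-0.025],0],
  [[0,0,-0.015],0],
  [[0,0,0],0],
])

```text
time_s: 6.7
eef_pos: [0.5967, -0.2582, 0.0923]
eef_rot: [0.012, 0.003, 1.0, -0.013]
wrist_force: [-0.8, 0.4, -0.3]
opening: 0.003
```

>>> drive_tool([
  [[-0.003,0,-0.015],0],
  [[-0.001,0,-0.012],0],
  [[-0.001,0,0],0],
  [[0,0,0],0],
])

```text
time_s: 7.1
eef_pos: [0.5925, -0.2578, 0.0653]
eef_rot: [0.013, 0.002, 1.0, -0.014]
wrist_force: [0.4, -0.1, -0.2]
opening: 0.001
```

```bash
python3 - <<'E'
from h import *
c=snap('wrist','w4');f=c['frame'][:,:,::-1]; cv2.imwrite('pics/w4z.png',cv2.resize(f[110:310,180:380],None,fx=3,fy=3)); print(get_obs()['eef_pos'])
E
```

```text
[ 0.59241423 -0.2578232   0.06526263]
```

View pics/w4z.png

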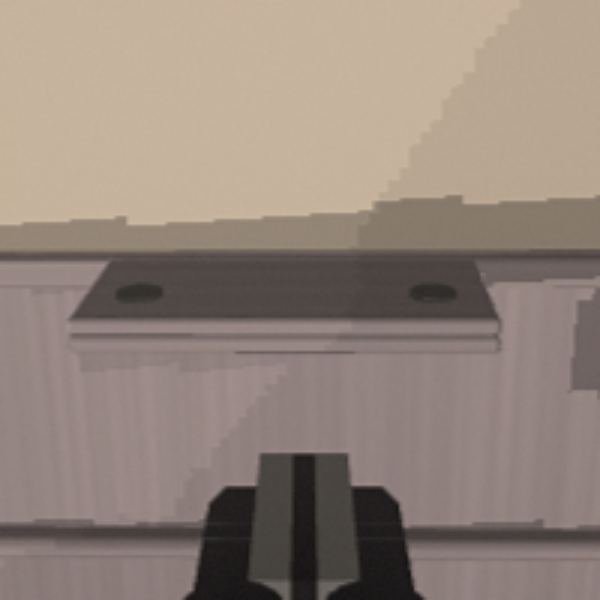

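The wrist crop shows the fingertip (row 455) clear behind the lip (row 350) and short of the stop bar (row 525). I'll lower it into the strip.

>>> drive_tool([
  [[-0.002,0,-0.015],0],
  [[-0.001,0,-0.012],0],
  [[-0.001,0,-0.006],0],
  [[0,0,0],0],
])

```text
time_s: 7.55
eef_pos: [0.5883, -0.2581, 0.03]
eef_rot: [0.013, 0.002, 1.0, -0.014]
wrist_force: [-0.9, 0.1, 0.2]
opening: 0.003
```

>>> drive_tool([
  [[-0.003,0,0],0],
  [[-0.003,0,0],0],
  [[-0.003,0,0],0],
  [[-0.004,0,0],0],
  [[-0.004,0,0],0],
  [[-0.004,0,0],0],
])

```text
time_s: 8.15
eef_pos: [0.5681, -0.2583, 0.0309]
eef_rot: [0.016, 0.002, 1.0, -0.015]
wrist_force: [2.4, 0.2, -2.4]
opening: 0.003
```

```bash
python3 - <<'E'
from h import *
c=snap('wrist','w5');f=c['frame'][:,:,::-1]; cv2.imwrite('pics/w5z.png',cv2.resize(f[60:360,100:460],None,fx=2,fy=2)); print(get_obs()['eef_pos'])
E
```

```text
[ 0.56727652 -0.2582265   0.03076685]
```

View pics/w5z.png

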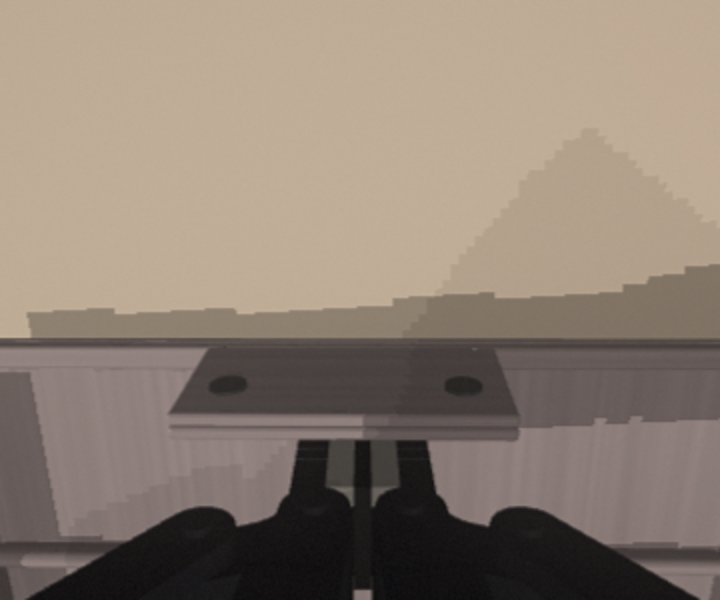

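The wrist view shows the fingertip behind the lip, with the lip edge at row 430, and the pull force is 2.4 N. I'll keep drawing the tray out.

>>> drive_tool([
  [[-0.005,0,0],0],
  [[-0.006,0,0],0],
  [[-0.007,0,0],0],
  [[-0.007,0,0],0],
  [[-0.007,0,0],0],
  [[-0.007,0,0],0],
  [[-0.007,0,0],0],
  [[-0.006,0,0],0],
  [[-0.006,0,0],0],
  [[-0.005,0,0],0],
])

```text
time_s: 9.2
eef_pos: [0.4992, -0.2588, 0.0314]
eef_rot: [0.016, 0.003, 1.0, -0.015]
wrist_force: [2.5, -0.8, -2.1]
opening: -0.002
```

>>> drive_tool([
  [[-0.004,0,0],0],
  [[-0.004,0,0],0],
  [[-0.004,0,0],0],
  [[-0.004,0,0],0],
  [[-0.004,0,0],0],
  [[-0.004,0,0],0],
])

```text
time_s: 9.8
eef_pos: [0.4845, -0.2591, 0.0325]
eef_rot: [0.029, 0.005, 0.999, -0.017]
wrist_force: [24.0, 2.4, -15.2]
opening: -0.003
```

>>> drive_tool([
  [[-0.005,0,0],0],
  [[-0.005,0,0],0],
])

```text
time_s: 10.0
eef_pos: [0.4847, -0.2595, 0.0339]
eef_rot: [0.04, 0.007, 0.999, -0.019]
wrist_force: [27.0, 4.3, -17.3]
opening: 0.0
```

```bash
python3 - <<'E'
from h import *
snap('scene','s6');snap('side','d6')
E
```

```text
(no output)
```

View pics/s6.png

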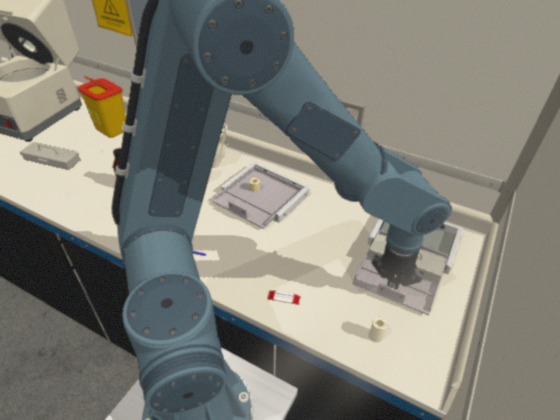

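View pics/d6.png

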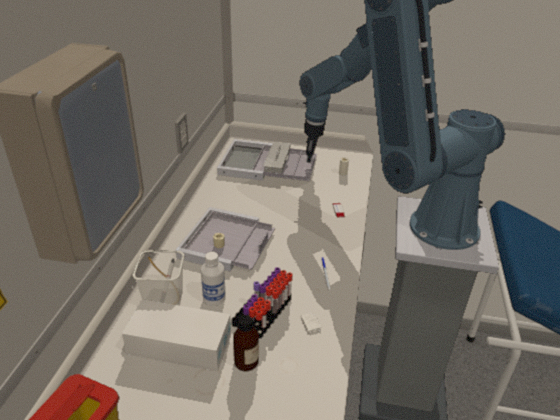

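The tray holds at its stop: it stalled at 27 N with no further travel. I'll ease the fingertip off the lip into the strip, then lift straight up.

>>> drive_tool([
  [[0.005,0,0],0],
  [[0.005,0,0],0],
  [[0,0,0],0],
])

```text
time_s: 10.4
eef_pos: [0.4949, -0.2588, 0.034]
eef_rot: [0.04, 0.006, 0.999, -0.019]
wrist_force: [0.2, 0.2, -0.0]
opening: 0.0
```

>>> drive_tool([
  [[0,0,0.02],0],
  [[0,0,0.02],0],
  [[0,0,0.03],0],
  [[0,0,0.03],0],
  [[0,0,0.04],0],
  [[0,0,0.04],0],
  [[-0.02,0.03,0.02],0],
  [[-0.02,0.04,0],0],
  [[-0.02,0.045,0],0],
  [[-0.02,0.045,0],0],
])

```text
time_s: 11.4
eef_pos: [0.4037, -0.0982, 0.2392]
eef_rot: [0.033, 0.011, 0.999, -0.018]
wrist_force: [0.7, 1.7, 0.9]
opening: -0.001
```

>>> drive_tool([
  [[0,0.04,0],0],
  [[0,0.03,0],0],
  [[0,0,0],0],
  [[0,0,0],0],
])

```text
time_s: 11.8
eef_pos: [0.3978, -0.0223, 0.2387]
eef_rot: [0.032, 0.009, 0.999, -0.018]
wrist_force: [-1.0, -0.2, 0.3]
opening: 0.001
```

```bash
python3 - <<'E'
from h import *
c=snap('scene','s7');d=snap('side','d7'); print(get_obs()['eef_pos'],get_obs()['wrist_force'])
cv2.imwrite('pics/s7z.png',cv2.resize(c['frame'][150:350,180:480,::-1],None,fx=2.6,fy=2.6,interpolation=cv2.INTER_CUBIC))
cv2.imwrite('pics/d7z.png',cv2.resize(d['frame'][110:290,160:400,::-1],None,fx=3.2,fy=3.2,interpolation=cv2.INTER_CUBIC))
E
```

```text
[ 0.39804241 -0.02303549  0.23864395] [ 0.18145867 -0.10855492 -0.28416831]
```

View pics/s7z.png

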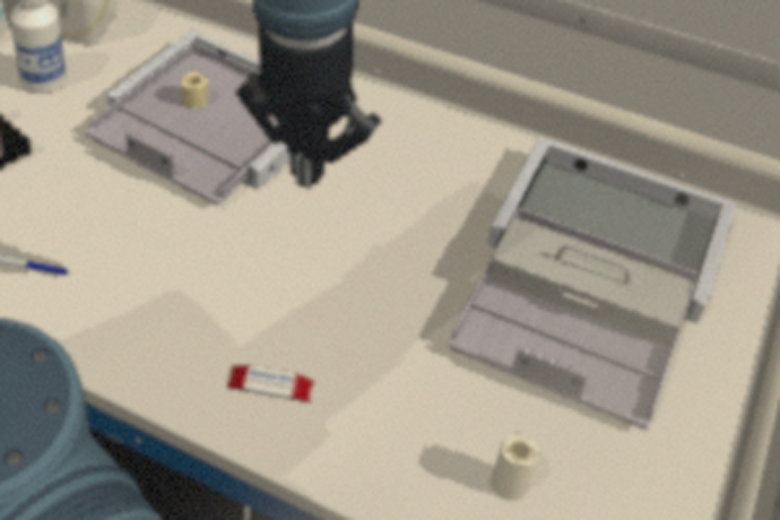

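View pics/d7z.png

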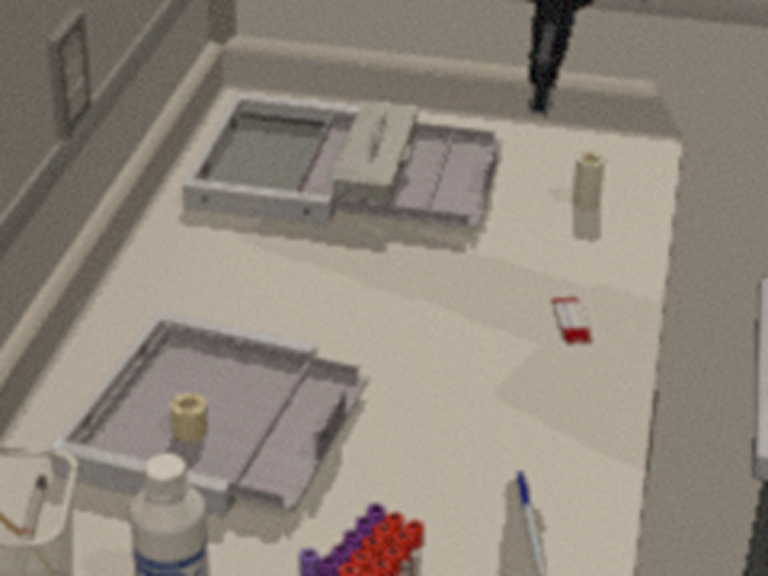

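```bash
python3 - <<'E'
from h import *
c=load('s7')
for n,pts in dict(box=[(517,350),(584,378)],roll=[(128,137),(173,158)]).items():
    L=np.array([ray(c,180+u/2.6,150+v/2.6,.052) for u,v in pts]); print(n,L.mean(0))
for n,(a,e) in dict(box=((.5612,-.262),(1,0)),roll=((.4767,.248),(.992,-.127))).items(): print(n,'before',a)
E
```

```text
box [ 0.46323596 -0.26230141  0.052     ]
roll [0.53443752 0.23997006 0.052     ]
box before (0.5612, -0.262)
roll before (0.4767, 0.248)
```

The two lip-to-bed offsets differ by about 0.108 m, against a full travel of 0.11 m. That fits one tray fully home and the other at its stop. Handing in.

```bash
python3 -c "
from bench import hand_in
print(hand_in())"
```

```text
the job is handed in; nothing more can be done
None
```

I handed the job in at about 12 s: the roll tray is home and the box tray is out at its stop.

- **Roll tray:** I pushed it home with the shut fingertips on the front of its lip. It stalled at about 22 N, and its tape roll stayed upright.
- **Box tray:** I lowered the shut fingertips into the strip behind the lip and drew the tray out until it stalled at 27 N. I then eased off the lip and lifted clear without touching the box.

**Last checks:**
- **Travel:** The camera shows the roll lip moved in about 58 mm and the box lip moved out about 98 mm. The lip-to-bed offsets of the two trays differ by about 108 mm, against the 110 mm full travel.
- **Other items:** The box and roll sit in their trays. The tall roll and the bottle show no visible change, nor does the part of the pen in view.
- **Contact:** The wrist force was near zero, with the arm clear.

**Disagreement:** The scene and wrist views put the box lip 4 to 7 mm apart along x. I went by the wrist view, and the hooking worked.

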